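Hold an amplifier module against the contacts of a test jig

TASK

On the test jig, flip up both small hinged guard caps by pressing down their green thumb tails. Then pick up the amplifier module by its heat sink, lower it flat onto the jig's bed and push it squarely into the jig's corner, its white-dot corner into the corner where the walls meet, so that both brass spring bars are pushed more than half-way in; finish while still holding it there, with both bars pressed. Leave the two spools, the jar and the screwdriver where they are.

Things in the scene. Friction and masses are not known exactly. Their poses are not given: they have to be found in the camera images.
- jig: Test jig fixed to the bench, yaw within 17 deg. Grey bed, top 10 mm above the bench, jig x -75..57, y -70..52 mm. Two aluminium walls 10 mm thick, tops at 29 mm: far wall inner face x +47 (y -45..52), left wall inner face y +42 (x -57..47), meeting at +x +y. Origin at bench height, z up. Seated with both bars 5 mm in, the module's centre is over this origin and its axes are parallel to the jig's.
- jig_corner (a point): Point fixed to the jig at jig (45, 40, 26) mm: where the white-dot corner (point module_dot) lies when the module is seated with both bars 5 mm in.
- bar_far (a joint): Travel of the brass spring bar in the far wall, m: 0 = out, 0.007 = fully in, flush with the wall (hard stop). 40 mm wide about jig y 0, 12 to 24 mm above the bench; face at jig x +40 mm when out, +47 fully in. Spring: 1.6 N to start, 5.6 N at 5 mm, 7.2 N fully in; it springs back.
- bar_left (a joint): The same for the bar in the left wall: centred on jig x 0, 40 mm wide along jig x; its face stands at jig y +35 mm when out and moves in +y to +42. Same heights and spring.
- cap_far (a joint): Guard cap of the far bar, rad: 0 shut, 1.25 fully open (hard stop). Black flap 32 mm wide, 24 mm from hinge towards jig -x, its lip hanging before the bar to 22 mm above the bench, keeps the module out. Green tail outward of the hinge, 36 x 26 x 4 mm, slopes up 30 deg when shut (tip 52 mm above bench), down 42 deg when open; bench below. Stiff (0.04 N m, about 2 N on the tail); stays where left.
- cap_left (a joint): Guard cap of the left bar: the same, opening the same way; its tail lies outward of the left wall (jig +y).
- cap_far_hinge (a point): Middle of the hinge line of cap_far, at jig (55, 0, 34) mm; the line runs along jig y. The tail runs from here in jig +x: a good place to press straight down is 26 mm from here in jig +x. A finger 20 mm thick there ends about 20 mm above the bench when the cap is fully open.
- cap_left_hinge (a point): Middle of the hinge line of cap_left, at jig (0, 50, 34) mm; hinge line along jig x. Its tail runs in jig +y: press 26 mm from here in jig +y.
- module_mid (a point): Loose amplifier module, 0.18-0.33 kg, flat on the bench, yaw within 46 deg. Black base with green board on top: 90 (x) x 80 (y) x 16 mm; in its middle a dark finned heat sink 30 (x) x 26 (y) mm, 16 to 48 mm above the underside, may be gripped on any side. This point: the sink's centre in plan, 24 mm above the underside. Other parts are under 5 mm high. Gold pads on the +x and +y edges.
- module_dot (a point): The module's +x +y corner at the board's top (45, 40 mm from its centre in plan, 16 mm above the underside), marked on the board by a white dot 9 mm wide.
- spool_a_mid (a point): Green solder spool lying flat, 62 mm across, 30 mm high; its centre. Leave it alone.
- spool_b_mid (a point): A second such spool. Leave it alone.
- jar_mid (a point): Amber jar with a white lid, 44 mm across, 50 mm high; its centre. Leave it alone.
- screwdriver_grip (a point): Blue-handled screwdriver, 160 mm long, lying down; middle of its handle. Leave it alone.
- module: The same module: origin at the centre of its underside, z up, same axes as point module_mid.
Not all that is in view belongs to the job. Several things have the shape of the jig; the one meant has the colours described above.

How it is judged:
By the outcome, as a careful person would: the job done as asked, in the order asked, and still so for the second after the job is handed in, while the arm keeps its last pose, push and grip.
It also fails if it takes over 61 s, if anything falls off the work surface, if the arm or the gripper's body presses on something with over 40 N, if the wrist force passes 120 N, or if a joint passes its speed limit or range.

ROBOT

A 6-joint arm with a two-finger parallel gripper is mounted at the origin on the work surface. World frame = base frame: x ahead of the robot, y to its left, z up, the work surface at z = 0. Lengths are in m, angles in rad, forces in N, time in s.
With the tool pointing down it reaches from about 0.375 to 0.9 m from the base axis. Payload 3.1 kg.
Tool frame: the origin (TCP) lies at the very end of the fingers, on their centre line; the grasp point (between the pads) lies 19 mm behind it (r.grip_point_offset is the distance from the TCP to the grasp point, in m); y points along the fingers, x is the direction in which the jaws open and shut, and the axes are right-handed (so a half turn about y gives the same grasp; the last joint's range is limited). The gripper opens to 87 mm and grips with 3 to 60 N. Pads are 19 mm wide; open, the fingers measure 117 mm over their backs; the gripper's body (75 mm by 190 mm) begins 51 mm behind the grasp point.
Start: joints at [-1.286, 0.527, 1.433, -0, 1.181, -0.178], TCP at [0.28, -0.559, 0.223] pointing down, gripper open.
Joint ranges: [-3.08, 3.08], [-0.75, 2.2], [0.22, 2.44], [-1.43, 4.57], [0, 2.65], [-2.85, 2.85]. Speed limits (rad/s): [2.79, 2.79, 3.14, 3.14, 3.14, 3.14].

INTERFACE

Orientations are given as a unit quaternion [x, y, z, w].
In Python, from cell import r, viewer, ticket gives the robot as it stands. The module is installed in compiled form; this text tells all that it offers.
- The arm moves only by the tool carry_out, never from a script. Its argument "plan" is text: rows parted by semicolons, each of 7 numbers parted by spaces: the opening in per cent of the stroke, from 0 (shut) to 100 (fully open), then the shift along the tool's x, y, z in mm, then the turn, a rotation vector about the tool's x, y, z in degrees. In form: hand x y z rx ry rz; .... A call has 1 to 12 rows; each row is the pose to reach, as a shift and turn from the pose commanded when the call began, along the tool's axes at that moment; what a row does not reach only later rows make up. A row lasts 1/8 s, in which the tool goes at most 62.5 mm and 10.7 degrees, less where a joint would pass 70% of its speed; a pose out of reach is approached as far as the arm can. A call with a gripper value outside its range is refused whole. The fingers move at their own pace and stop on an object; "newtons" is the grip in N (left out, the last holds). Time passes only in rows, so rows that repeat a pose let the fingers close. It gives the time, the measured TCP pose, the force and the opening at its end, in the units of the state.
- r.sense(): the state, without advancing time (a new reading comes with each control period).
- viewer.read_camera(name): name is "side" or "top"; returns the picture (480x640x3 uint8, red, green, blue); there is no depth.
- viewer.camera_info(name): a dict with "intrinsics" (3x3 intrinsics, pixels), "world_from_camera" (4x4, takes a point from camera to world coordinates). Camera axes: x right, y down, z forward; pixel columns grow to the right and rows downward; lengths in m; the calibration is good to about 2 mm. A picture is of the moment at which its call begins. camera_info takes no time and is no camera call.
- ticket.hand_in(): hands the job in, once; it reports no verdict.
The state is a dict: "time": time; "joint_positions": joint angles; "qd": joint speeds; "joint_efforts": joint torques, N m; "tool_pos": TCP position; "eef_rot": TCP orientation; "ft_force": force on the tool from outside, world axes, zero at the start; "torque": the same for the moment, N m; "gripper_width": finger opening in m.
Only numpy, scipy, OpenCV 4.12 (cv2) and the standard library are available. Lean on these libraries where they do the work, as an engineer would, in place of code of your own. Each camera call takes 0.05 s, during which the arm holds its last target.

## Working session

There is one attempt and no reset: what is moved stays moved. The work goes in short steps, Python scripts to look and compute and a tool call to move; the robot and the scene stay as the last step left them, time stands still between calls to the robot, and variables do not carry over. Pictures are saved under pics/ and viewed, and the job is handed in when it is done.

Besides the shell and the picture viewer there is one more tool, called after "Call:" in YAML: its name, and indented under it one key for each argument. carry_out: Moves the arm, as the interface text tells. Its arguments: {"type":"object","properties":{"plan":{"type":"string"},"newtons":{"type":"number"}},"required":["plan"]}

```bash
mkdir -p pics; python3 - <<'E'
from cell import r, viewer
import cv2,numpy as np
for n in("top","side"):
    im=viewer.read_camera(n); cv2.imwrite(f"pics/{n}0.png",im[:,:,::-1])
    c=viewer.camera_info(n); print(n,np.round(c["intrinsics"],1).tolist(),np.round(c["world_from_camera"],4).tolist())
s=r.sense(); print({k:np.round(v,4).tolist() for k,v in s.items()}, r.grip_point_offset)
E
```

```text
top [[472.3, 0.0, 310.3], [0.0, 472.3, 243.2], [0.0, 0.0, 1.0]] [[0.0056, -0.9951, 0.0988, 0.394], [-1.0, -0.0052, 0.0036, 0.0546], [-0.0031, -0.0988, -0.9951, 1.2326], [0.0, 0.0, 0.0, 1.0]]
side [[604.2, 0.0, 321.6], [0.0, 604.2, 246.7], [0.0, 0.0, 1.0]] [[-0.9928, -0.076, 0.0921, 0.3858], [-0.1191, 0.567, -0.8151, 1.0764], [0.0097, -0.8202, -0.572, 0.7779], [0.0, 0.0, 0.0, 1.0]]
{'time': 0.1, 'joint_positions': [-1.2855, 0.5283, 1.4338, 0.0, 1.1814, -0.1785], 'qd': [0.0002, -0.0013, -0.0029, -0.0014, 0.0009, 0.0008], 'joint_efforts': [-0.0003, -44.0987, -17.715, 0.0635, 0.0534, -0.0001], 'tool_pos': [0.2794, -0.5583, 0.2217], 'eef_rot': [-0.6011, 0.3722, -0.3712, 0.602], 'ft_force': [-0.8521, -0.9581, -0.2425], 'torque': [0.0307, -0.0039, -0.0558], 'gripper_width': 0.0872} 0.0187
```

View pics/top0.png

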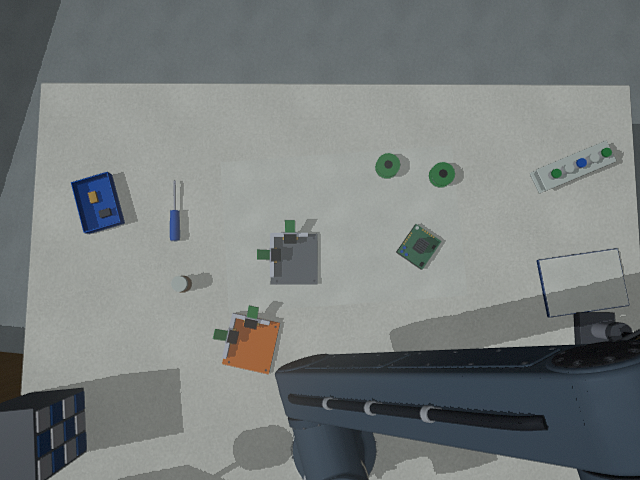

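View pics/side0.png

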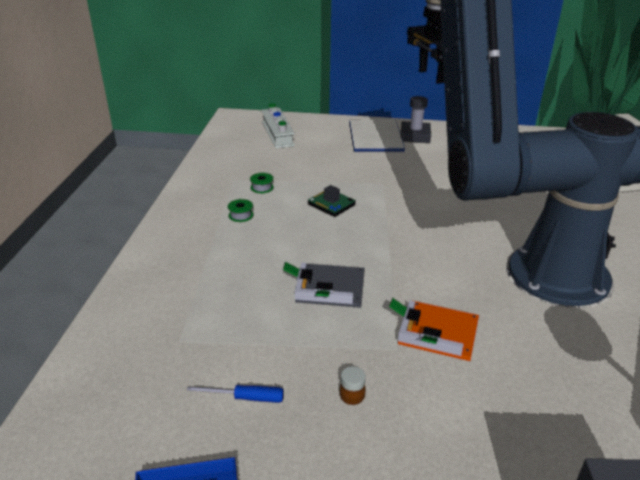

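Jig-shaped candidates in the top view are the grey one at (297,258) and the orange one at (251,345). The grey bed with aluminium walls fits the description. The module is at (420,245), the spools at (388,165) and (442,174). I'll enlarge to confirm.

```bash
python3 - <<'E'
import cv2,numpy as np
t=cv2.imread("pics/top0.png"); s=cv2.imread("pics/side0.png")
a=cv2.resize(t[210:295,245:335],None,fx=6,fy=6,interpolation=cv2.INTER_CUBIC)[:,:]
b=cv2.resize(t[215:275,390:450],None,fx=4,fy=4,interpolation=cv2.INTER_CUBIC)
out=np.zeros((510,790,3),np.uint8); out[:510,:540]=a; out[:240,545:785]=b
c=cv2.resize(s[180:220,303:361],None,fx=4,fy=4,interpolation=cv2.INTER_CUBIC); out[250:250+c.shape[0],545:545+c.shape[1]]=c
cv2.imwrite("pics/crop0.png",out)
E
```

```text
(no output)
```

View pics/crop0.png

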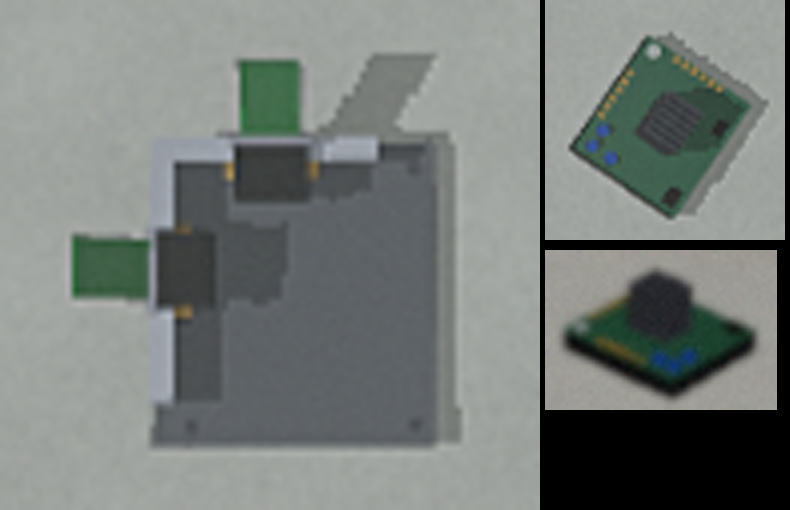

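```bash
cat > h.py <<'E'
import cv2,numpy as np
from cell import viewer
from scipy.ndimage import map_coordinates
def cam(n):
    c=viewer.camera_info(n); return np.array(c["intrinsics"]),np.array(c["world_from_camera"])
def ray(n,uv,z):
    K,T=cam(n); d=T[:3,:3]@np.linalg.solve(K,[uv[0],uv[1],1.]); o=T[:3,3]
    return (o+d*(z-o[2])/d[2])
def proj(n,p):
    K,T=cam(n); q=K@(T[:3,:3].T@(np.array(p)-T[:3,3])); return q[:2]/q[2]
def edge(im,p,q,half=3.,trim=.12,sgn=None):
    """subpixel edge points near the line p-q (pixels) -> two fitted line end points"""
    p,q=np.array(p,float),np.array(q,float); n=int(np.linalg.norm(q-p)*2); t=np.linspace(trim,1-trim,n)
    d=(q-p)/np.linalg.norm(q-p); nn=np.array([-d[1],d[0]]); s=np.arange(-half,half+.01,.25)
    g=cv2.GaussianBlur(im.astype(np.float32),(0,0),.6)
    pts=[]
    for a in t:
        c=p+a*(q-p)+s[:,None]*nn
        pr=sum(np.gradient(map_coordinates(g[:,:,k],[c[:,1],c[:,0]],order=1))*w for k,w in zip(range(3),(1,1,1))) if sgn else None
        gr=[np.gradient(map_coordinates(g[:,:,k],[c[:,1],c[:,0]],order=1)) for k in range(3)]
        m=np.clip(sum(gr)*sgn,0,None) if sgn else sum(abs(x) for x in gr)
        i=m.argmax(); sl=slice(max(0,i-4),i+5); pts.append(p+a*(q-p)+nn*(s[sl]*m[sl]).sum()/max(m[sl].sum(),1e-9))
    pts=np.array(pts,np.float32); vx,vy,x0,y0=cv2.fitLine(pts,cv2.DIST_HUBER,0,.01,.01).ravel()
    v=np.array([vx,vy]);c=np.array([x0,y0]); 
    r_=np.abs((pts-c)@np.array([-vy,vx])); 
    return c+v*((p-c)@v), c+v*((q-c)@v), np.median(r_)
E
python3 - <<'E'
import cv2,numpy as np
from h import *
im=cv2.imread("pics/top0.png"); C=lambda x,y:((x+.5)/6+245-.5,(y+.5)/6+210-.5)
E={"bot":(C(160,445),C(430,445),.010),"right":(C(436,170),C(436,435),.010),"far":(C(160,137),C(235,137),.029),"far2":(C(305,137),C(375,137),.029),"left":(C(152,145),C(152,232),.029),"left2":(C(152,305),C(152,400),.029),"farin":(C(178,163),C(222,163),.029),"leftin":(C(175,170),C(175,225),.029),"leftin2":(C(175,315),C(175,400),.029)}
for k,(p,q,z) in E.items():
    a,b,res=edge(im,p,q); A,B=ray("top",a,z),ray("top",b,z); d=B-A
    print(k,np.round(A[:2]*1e3,1),np.round(B[:2]*1e3,1),"ang",round(np.degrees(np.arctan2(d[1],d[0])),2),"res",round(float(res),2))
# green tails
hsv=cv2.cvtColor(im,cv2.COLOR_BGR2HSV); m=cv2.inRange(hsv,(45,90,40),(85,255,255))
n,_,st,ce=cv2.connectedComponentsWithStats(m)
for i in range(1,n):
    if st[i][4]>20: print(st[i],ce[i])
D=lambda x,y:((x-545+.5)/4+390-.5,(y+.5)/4+215-.5)
ws=[D(650,37),D(750,103),D(674,217),D(570,148)]
for i in range(4):
    p,q=ws[i],ws[(i+1)%4]; a,b,res=edge(im,p,q,2.5); A,B=ray("top",a,.016),ray("top",b,.016); d=B-A
    print("mod",np.round(A[:2]*1e3,1),np.round(B[:2]*1e3,1),"ang",round(np.degrees(np.arctan2(d[1],d[0])),2),round(float(np.linalg.norm(d))*1e3,1),round(float(res),2))
print("dot",ray("top",D(654,50),.016)*1e3, "sink top",ray("top",D(668,122),.048)*1e3)
E
```

```text
bot [408.6 159.3] [409.5  43.3] ang -89.56 res 0.07
right [529.5  34.3] [414.8  33.8] ang -179.76 res 0.01
far [532.5 158.4] [536.7 126.8] ang -82.47 res 0.32
far2 [545.2  95. ] [531.7  73.6] ang -122.24 res 0.96
left [537.5 156.2] [500.1 155.8] ang -179.25 res 0.01
left2 [468.9 155.3] [428.6 154.8] ang -179.37 res 0.02
farin [530.6 151.7] [530.4 132.9] ang -90.35 res 0.05
leftin [526.7 153.7] [503.1 153.3] ang -178.93 res 0.08
leftin2 [464.7 152.6] [428.6 152.4] ang -179.83 res 0.06
[601 148  11   9  78] [606.03846154 151.94871795]
[375 153  25  25 398] [387.09045226 165.44472362]
[429 162  26  25 432] [441.34490741 174.30787037]
[551 169  11   9  76] [556.05263158 172.96052632]
[285 220  10  12 106] [289.10377358 225.77358491]
[257 250  13   9  53] [262.67924528 253.71698113]
[424 252   9  13  27] [427.92592593 257.03703704]
[247 306  11  12 106] [252.21698113 311.68867925]
mod [ 567.3 -215.2] [ 522.3 -277.5] ang -125.91 76.9 1.27
mod [ 523.7 -279.2] [ 449.8 -228.7] ang 145.61 89.6 0.06
mod [ 447.4 -226.4] [ 492.8 -161. ] ang 55.2 79.6 0.05
mod [ 495.  -160.8] [ 568.7 -212.1] ang -34.87 89.8 0.08
dot [ 558.28319278 -217.24045056   16.        ] sink top [ 508.3012071 -218.1321978   48.       ]
```

```bash
cat > g.py <<'E'
import numpy as np,sys
from cell import r
from scipy.spatial.transform import Rotation as R
def go(p,yaw):
    s=r.sense(); Q=R.from_quat(s["eef_rot"]); M=Q.as_matrix()
    x=np.array([np.cos(np.radians(yaw)),np.sin(np.radians(yaw)),0]); y=np.array([0,0,-1.]); 
    if x@M[:,0]<0 : print("note: >90deg turn")
    T=np.column_stack([x,y,np.cross(x,y)])
    print("shift",np.round(M.T@(np.array(p)-s["tool_pos"]*1e3),1),"rotvec",np.round(np.degrees((Q.inv()*R.from_matrix(T)).as_rotvec()),2))
def st():
    s=r.sense(); M=R.from_quat(s["eef_rot"]).as_matrix()
    print("t",round(s["time"],2),"tcp",np.round(s["tool_pos"]*1e3,1),"yaw",round(np.degrees(np.arctan2(M[1,0],M[0,0])),2),"down",np.round(M[:,1],3),"F",np.round(s["ft_force"],1),"w",round(s["gripper_width"]*1e3,1),"q",np.round(s["joint_positions"],2))
E
python3 - <<'E'
from g import *
st(); M=R.from_quat(r.sense()["eef_rot"]).as_matrix(); print(np.round(M,3))
for y in (90,-90): go([565,104.5,110],y)
E
```

```text
t 0.1 tcp [ 279.4 -558.3  221.7] yaw -63.42 down [-0.001  0.002 -1.   ] F [-0.9 -1.  -0.2] w 87.2 q [-1.29  0.53  1.43  0.    1.18 -0.18]
[[ 0.447 -0.001  0.894]
 [-0.894  0.002  0.447]
 [-0.002 -1.     0.   ]]
note: >90deg turn
shift [-464.8  112.8  551.9] rotvec [-1.5000e-01 -1.5342e+02 -1.0000e-02]
shift [-464.8  112.8  551.9] rotvec [ 1.000e-02  2.658e+01 -1.100e-01]
```

Call:
carry_out:
  plan: "0 -465 113 552 0 26.3 0;0 -465 113 552 0 26.3 0;0 -465 113 552 0 26.3 0;0 -465 113 552 0 26.3 0;0 -465 113 552 0 26.3 0;0 -465 113 552 0 26.3 0;0 -465 113 552 0 26.3 0;0 -465 113 552 0 26.3 0;0 -465 113 552 0 26.3 0;0 -465 113 552 0 26.3 0;0 -465 113 552 0 26.3 0;0 -465 113 552 0 26.3 0"
  newtons: 30

```text
time: 1.6
tool_pos: [0.5657, 0.1066, 0.1088]
eef_rot: [0.502, -0.498, 0.498, -0.502]
ft_force: [0.4, -1.2, -0.5]
gripper_width: 0.0004
```

```bash
python3 -c "
from g import *
st(); go([565,104.5,80],-89.55)
from cell import viewer
import cv2
cv2.imwrite('pics/s1.png',viewer.read_camera('side')[:,:,::-1])"
```

```text
t 1.6 tcp [565.7 106.6 108.8] yaw -89.61 down [-0.001  0.    -1.   ] F [ 0.4 -1.2 -0.5] w 0.4 q [-0.01  0.62  1.66  0.    0.87  1.56]
shift [ 2.1 28.8 -0.7] rotvec [ 0.03 -0.06 -0.01]
```

View pics/s1.png

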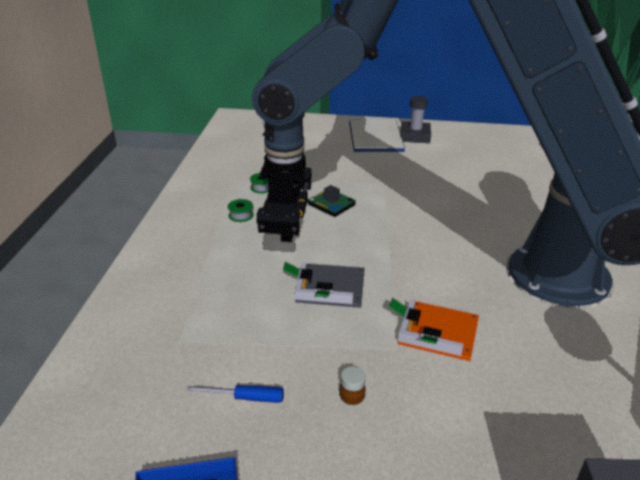

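Call:
carry_out:
  plan: "0 2 25 -1 0 0 0;0 2 45 -1 0 0 0;0 2 54 -1 0 0 0;0 2 60 -1 0 0 0;0 2 65 -1 0 0 0;0 2 70 -1 0 0 0;0 2 75 -1 0 0 0;0 2 79 -1 0 0 0;0 2 83 -1 0 0 0;0 2 86 -1 0 0 0;0 2 86 -1 0 0 0"

```text
time: 3.02
tool_pos: [0.565, 0.1019, 0.0237]
eef_rot: [-0.501, 0.499, -0.499, 0.502]
ft_force: [0.6, 0.7, 4.3]
gripper_width: 0.0005
```

```bash
python3 -c "
from g import *
st()
from h import *
s=r.sense()
im=viewer.read_camera('side')[:,:,::-1];print(proj('side',s['tool_pos']),proj('top',s['tool_pos']))
t=viewer.read_camera('top')[:,:,::-1]
o=np.hstack([cv2.resize(im[230:320,260:380],None,fx=3.3,fy=3.3),cv2.resize(t[200:290,240:360],None,fx=3.3,fy=3.3)])
cv2.imwrite('pics/s2.png',o)"
```

```text
t 3.02 tcp [565.  101.9  23.7] yaw -89.74 down [ 0.001  0.    -1.   ] F [0.6 0.7 4.3] w 0.5 q [-0.02  0.75  1.7   0.    0.69  1.55]
[287.9439286  272.24913398] [293.85919632 223.53778945]
```

View pics/s2.png

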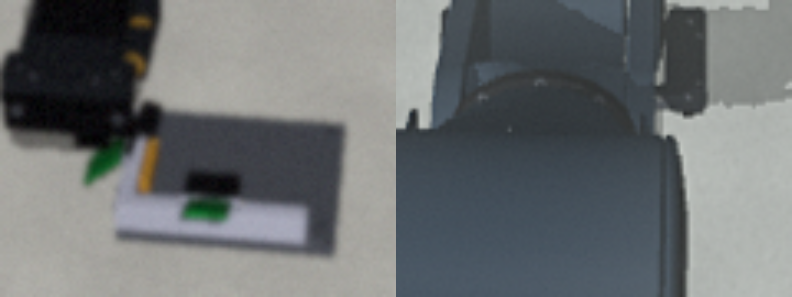

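The far tail at about (103,160) in the left crop is pressed down, its flap is up and the brass bar shows. I'll press a bit further, to the stop.

Call:
carry_out:
  plan: "0 0 2 0 0 0 0;0 0 4 0 0 0 0;0 0 5 0 0 0 0;0 0 6 0 0 0 0"

```text
time: 3.62
tool_pos: [0.5679, 0.1019, 0.02]
eef_rot: [-0.499, 0.497, -0.501, 0.503]
ft_force: [1.2, 0.7, 16.9]
gripper_width: 0.0005
```

```bash
python3 -c "
from g import *
st(); go([483.4,180,85],0.45)"
```

```text
t 3.62 tcp [567.9 101.9  20. ] yaw -89.74 down [ 0.008  0.    -1.   ] F [ 1.2  0.7 16.9] w 0.5 q [-0.02  0.76  1.7   0.    0.68  1.55]
note: >90deg turn
shift [-78.5 -65.7 -83.7] rotvec [ -0.37 -90.19   0.36]
```

Call:
carry_out:
  plan: "0 0 -60 0 0 0 0;0 0 -70 0 0 -10 0;0 -30 -70 -40 0 -20 0;0 -60 -70 -80 0 -30 0;0 -78 -68 -81 0 -40 0;0 -78 -66 -81 0 -50 0;0 -78 -66 -81 0 -60 0;0 -78 -66 -81 0 -70 0;0 -78 -66 -81 0 -80 0;0 -78 -66 -81 0 -90 0;0 -78 -66 -81 0 -90.2 0;0 -78 -66 -81 0 -90.2 0"

```text
time: 5.12
tool_pos: [0.4824, 0.1794, 0.0832]
eef_rot: [0.707, 0.002, -0.003, -0.707]
ft_force: [-0.0, -0.6, -0.7]
gripper_width: 0.0006
```

```bash
python3 -c "
from g import *
st(); go([483.4,180,20],0.45)"
```

```text
t 5.12 tcp [482.4 179.4  83.2] yaw 0.34 down [-0.001 -0.    -1.   ] F [-0.  -0.6 -0.7] w 0.6 q [0.14 0.6  1.83 0.   0.72 0.13]
shift [ 1.1 63.2  0.6] rotvec [ 0.01 -0.11 -0.07]
```

Call:
carry_out:
  plan: "0 1 20 0 0 0 0;0 1 28 0 0 0 0;0 1 34 0 0 0 0;0 1 39 0 0 0 0;0 1 44 0 0 0 0;0 1 49 0 0 0 0;0 1 53 0 0 0 0;0 1 57 0 0 0 0;0 1 60 0 0 0 0;0 1 63 0 0 0 0;0 1 65 0 0 0 0;0 1 65 0 0 0 0"

```text
time: 6.62
tool_pos: [0.4867, 0.1835, 0.0261]
eef_rot: [-0.705, -0.006, -0.002, 0.709]
ft_force: [-9.6, 15.6, 58.5]
gripper_width: 0.0002
```

```bash
python3 -c "
from g import *
st()"
```

```text
t 6.62 tcp [486.7 183.5  26.1] yaw 0.32 down [ 0.01   0.006 -1.   ] F [-9.6 15.6 58.5] w 0.2 q [0.14 0.71 1.85 0.01 0.58 0.13]
```

Call:
carry_out:
  plan: "0 0 -8 0 0 0 0"

```text
time: 6.75
tool_pos: [0.4861, 0.1823, 0.0299]
eef_rot: [-0.706, -0.005, -0.0, 0.708]
ft_force: [0.7, 2.3, 1.5]
gripper_width: 0.0004
```

```bash
python3 -c "
from g import *
st()
from h import *
im=viewer.read_camera('side')[:,:,::-1]
t=viewer.read_camera('top')[:,:,::-1]
o=np.hstack([cv2.resize(im[230:320,260:380],None,fx=3.3,fy=3.3),cv2.resize(t[200:290,240:360],None,fx=3.3,fy=3.3)])
cv2.imwrite('pics/s3.png',o)"
```

```text
t 6.75 tcp [486.1 182.3  29.9] yaw 0.44 down [ 0.008  0.004 -1.   ] F [0.7 2.3 1.5] w 0.4 q [0.14 0.7  1.85 0.   0.59 0.13]
```

View pics/s3.png

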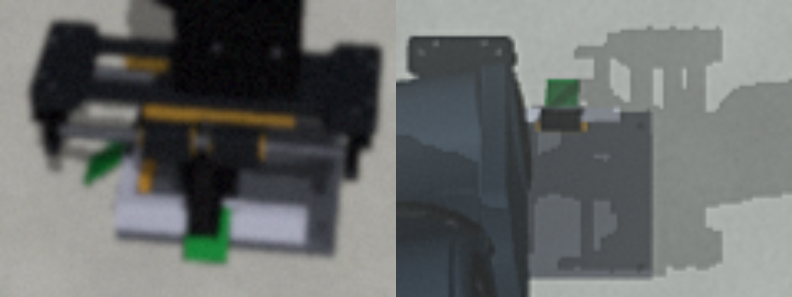

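Call:
carry_out:
  plan: "0 0 -40 0 0 0 0;0 0 -80 30 0 0 0;0 -60 -100 60 0 0 0;0 -120 -100 60 0 0 0;0 -150 -100 60 0 0 0"

```text
time: 7.48
tool_pos: [0.3293, 0.2379, 0.1267]
eef_rot: [0.707, 0.003, -0.005, -0.707]
ft_force: [0.4, 0.2, 0.5]
gripper_width: 0.0006
```

```bash
python3 -c "
from g import *
st()
from h import *
im=viewer.read_camera('side')[:,:,::-1]
t=viewer.read_camera('top')[:,:,::-1]
cv2.imwrite('pics/top4.png',t);cv2.imwrite('pics/side4.png',im)
o=np.hstack([cv2.resize(im[230:320,260:380],None,fx=3.3,fy=3.3),cv2.resize(t[200:290,240:360],None,fx=3.3,fy=3.3)])
cv2.imwrite('pics/s4.png',o)"
```

```text
t 7.47 tcp [329.3 237.9 126.7] yaw 0.58 down [-0.003 -0.001 -1.   ] F [0.4 0.2 0.5] w 0.6 q [ 0.35  0.42  2.06 -0.    0.67  0.34]
```

View pics/s4.png

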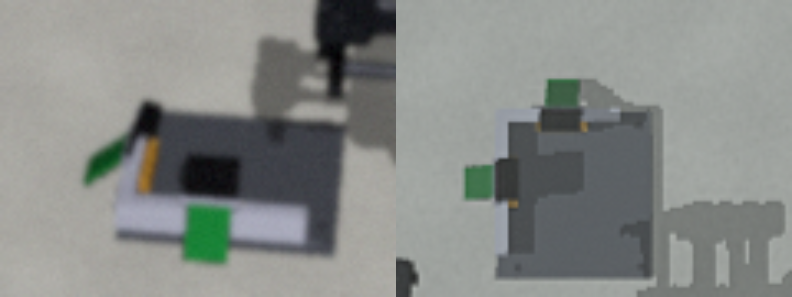

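Both flaps look raised, at about (562,118) for the far one and (507,180) for the left in the right-hand crop. I'll check the opening angles from where the tail tips and flap edges lie.

```bash
python3 - <<'E'
from h import *
t=cv2.imread("pics/top4.png"); s=cv2.imread("pics/side4.png")
yaw=np.radians(.45);O=np.array([484,103.9])
def W(p):
    x,y,z=p; return np.array([O[0]+x*np.cos(yaw)-y*np.sin(yaw),O[1]+x*np.sin(yaw)+y*np.cos(yaw),z])/1e3
for n,im in(("top",t),("side",s)):
    m=cv2.inRange(cv2.cvtColor(im,cv2.COLOR_BGR2HSV),(45,90,40),(85,255,255)); c,_,st,ce=cv2.connectedComponentsWithStats(m)
    for i in range(1,c):
        if st[i][4]>15 and 240<ce[i][0]<350 and 215<ce[i][1]<320: print(n,st[i],np.round(ce[i],1))
    for a in (1.25,1.0,.75):
        e=np.radians(30)-a; L=np.arange(10,37,1.)
        pf=np.array([proj(n,W((55+l*np.cos(e),w,34+l*np.sin(e)))) for l in L for w in(-13,0,13)]); pl=np.array([proj(n,W((w,50+l*np.cos(e),34+l*np.sin(e)))) for l in L for w in(-13,0,13)])
        print(n,a,"far",pf.min(0).round(1),pf.max(0).round(1),"left",pl.min(0).round(1),pl.max(0).round(1))
E
```

```text
top [285 224  10   7  25] [288.8 226.7]
top [261 250   8  10  73] [264.5 254.8]
top [247 306  11  13 109] [252.3 311.7]
top 1.25 far [287.7 223.9] [298.  230.5] left [263.3 249.7] [270.3 260.3]
top 1.0 far [287.7 221.6] [297.9 229.8] left [261.1 249.6] [269.7 260.1]
top 0.75 far [287.6 219.9] [297.8 229.4] left [259.5 249.5] [269.3 259.9]
side [229 212  24  10  57] [240.9 217.8]
side [286 273  12  12  67] [291.4 278.5]
side [316 292  14  18 212] [322.4 300.4]
side 1.25 far [286.4 268.5] [297.5 282.1] left [316.1 291.8] [330.5 306. ]
side 1.0 far [283.9 267.6] [296.8 279.1] left [315.8 291.4] [330.5 304.8]
side 0.75 far [282.3 266.7] [296.4 275.7] left [315.7 290.8] [330.5 302.5]
```

Tail pixels disagree with my pose by about 3 px in y, so the earlier bed right edge probably locked onto the shadow. I'll remeasure both jig and module with colour-mask edges.

```bash
python3 - <<'E'
from h import *
t=cv2.imread("pics/top4.png")
print("row v=275 gray u 262..326",t[275,262:326].mean(1).round().astype(int).tolist())
print("col u=308 v 225..292",t[225:292,308].mean(1).round().astype(int).tolist())
print("row v=240",t[240,262:326].mean(1).round().astype(int).tolist())
print("col u=276",t[225:292,276].mean(1).round().astype(int).tolist())
E
```

```text
row v=275 gray u 262..326 [160, 157, 155, 157, 158, 156, 156, 160, 161, 164, 166, 161, 69, 73, 78, 80, 77, 77, 76, 79, 100, 98, 96, 97, 98, 96, 95, 98, 96, 96, 97, 96, 95, 95, 97, 96, 96, 95, 96, 97, 97, 95, 98, 96, 97, 95, 97, 97, 95, 96, 96, 98, 76, 76, 77, 93, 129, 121, 120, 118, 124, 164, 161, 160]
col u=308 v 225..292 [160, 159, 163, 164, 162, 125, 118, 120, 114, 69, 72, 75, 80, 99, 97, 97, 96, 98, 97, 97, 97, 98, 96, 97, 97, 97, 98, 98, 96, 96, 98, 96, 96, 95, 97, 97, 97, 96, 97, 95, 97, 97, 98, 90, 75, 74, 84, 97, 95, 96, 97, 97, 96, 97, 97, 96, 96, 95, 95, 127, 167, 161, 162, 163, 162, 162, 160]
row v=240 [156, 157, 159, 161, 160, 158, 157, 158, 158, 157, 161, 162, 71, 77, 81, 79, 79, 82, 79, 78, 81, 97, 96, 96, 98, 96, 97, 97, 97, 95, 96, 97, 93, 95, 90, 90, 99, 99, 100, 100, 98, 97, 95, 97, 96, 98, 97, 96, 98, 97, 99, 98, 98, 97, 96, 103, 125, 123, 128, 167, 162, 159, 159, 162]
col u=276 [158, 159, 162, 162, 161, 161, 160, 161, 157, 159, 162, 153, 73, 76, 79, 81, 83, 79, 78, 79, 80, 81, 77, 58, 58, 60, 58, 58, 56, 57, 58, 57, 57, 57, 56, 71, 110, 100, 66, 80, 78, 79, 79, 78, 77, 82, 77, 79, 80, 76, 78, 83, 99, 98, 95, 82, 75, 92, 93, 119, 167, 163, 159, 158, 159, 158, 157]
```

```bash
python3 - <<'E'
from h import *
t=cv2.imread("pics/top4.png"); t0=cv2.imread("pics/top0.png")
E={"bot":((272,284),(316,284),.010),"right":((317.5,245),(317.5,282),.010),"farin":((274.5,236.6),(281.5,236.6),.029),"leftin":((273.5,238),(273.5,246),.029),"leftin2":((273.5,264),(273.5,276),.029)}
for im in (t0,t):
  for k,(p,q,z) in E.items():
    a,b,res=edge(im,p,q,1.75,.08); A,B=ray("top",a,z),ray("top",b,z); d=B-A
    print(k,a.round(2),b.round(2),np.round(A[:2]*1e3,1),np.round(B[:2]*1e3,1),"ang",round(np.degrees(np.arctan2(d[1],d[0])),2),"res",round(float(res),2))
# module: non-bench dark/green mask
hsv=cv2.cvtColor(t0,cv2.COLOR_BGR2HSV)
roi=np.zeros(t0.shape[:2],np.uint8); roi[215:275,390:450]=255
sat=cv2.inRange(hsv,(30,60,20),(100,255,200))&roi
sat=cv2.morphologyEx(sat,cv2.MORPH_CLOSE,np.ones((9,9),np.uint8))
c=max(cv2.findContours(sat,cv2.RETR_EXTERNAL,cv2.CHAIN_APPROX_NONE)[0],key=cv2.contourArea)
w=np.array([ray("top",p[0],.016)[:2]*1e3 for p in c],np.float32); rc=cv2.minAreaRect(w); print("module rect",rc)
# sharp edge profile
for p,q in [((403,236),(415,260)),]: pass
for v in (232,240,250): print(v,t0[v,394:450].mean(1).round().astype(int).tolist())
E
```

```text
bot [272.   284.11] [316.   284.28] [408.9 157.4] [409.1  43.9] ang -89.9 res 0.1
right [317.48 245.  ] [317.41 282.  ] [510.9  40.5] [415.   40.3] ang -179.88 res 0.05
farin [274.51 236.36] [281.5  236.53] [530.7 151.1] [530.4 133.1] ang -91.03 res 0.04
leftin [273.58 238.  ] [273.46 246.  ] [526.5 153.4] [505.9 153.4] ang 179.9 res 0.02
leftin2 [273.47 264.  ] [273.47 276.  ] [459.8 152.8] [429.2 152.3] ang -179.21 res 0.08
bot [272.   284.15] [316.   284.16] [408.8 157.4] [409.4  43.9] ang -89.69 res 0.06
right [317.52 245.  ] [317.4 282. ] [510.9  40.4] [415.   40.3] ang -179.94 res 0.05
farin [274.5  236.38] [281.5  236.42] [530.7 151.1] [530.7 133.1] ang -90.04 res 0.01
leftin [273.57 238.  ] [273.46 246.  ] [526.5 153.4] [505.9 153.4] ang 179.97 res 0.05
leftin2 [273.57 264.  ] [273.51 276.  ] [459.8 152.5] [429.2 152.3] ang -179.56 res 0.02
module rect ((508.66351318359375, -220.85562133789062), (78.935546875, 88.88513946533203), 55.02790069580078)
232 [161, 162, 162, 161, 165, 164, 161, 161, 161, 163, 165, 162, 163, 170, 169, 113, 71, 101, 82, 82, 81, 82, 79, 82, 80, 82, 80, 78, 77, 79, 87, 95, 95, 119, 105, 118, 119, 118, 115, 121, 158, 154, 158, 160, 161, 159, 160, 160, 159, 157, 162, 164, 159, 160, 161, 161]
240 [164, 163, 165, 165, 163, 161, 162, 163, 168, 153, 68, 100, 95, 97, 81, 83, 83, 83, 84, 82, 82, 81, 80, 61, 68, 64, 73, 63, 54, 69, 75, 66, 64, 63, 61, 62, 63, 63, 62, 65, 61, 61, 60, 76, 71, 77, 97, 121, 123, 119, 115, 121, 165, 160, 161, 163]
250 [164, 168, 153, 55, 78, 82, 82, 93, 91, 71, 67, 85, 83, 82, 82, 80, 84, 82, 83, 83, 78, 66, 60, 58, 66, 69, 68, 59, 58, 71, 68, 63, 62, 64, 62, 65, 64, 64, 60, 63, 81, 100, 127, 121, 114, 123, 168, 166, 165, 163, 165, 163, 161, 159, 161, 162]
```

```bash
python3 -c "
from g import *
st(); go([508.5,-220.3,75],-34.8)"
```

```text
t 7.58 tcp [327.4 237.2 126.3] yaw 0.63 down [-0.006 -0.002 -1.   ] F [ 0.1  0.8 -0. ] w 0.6 q [ 0.35  0.42  2.06 -0.    0.67  0.34]
shift [ 176.4   51.3 -459.4] rotvec [ 0.25 35.43 -0.32]
```

Call:
carry_out:
  plan: "60 50 0 -30 0 0 0;60 80 0 -80 0 0 0;60 100 0 -130 0 5 0;60 120 0 -180 0 10 0;60 150 0 -230 0 17 0;60 170 0 -290 0 23 0;60 176 20 -350 0 29 0;60 176 40 -400 0 35.2 0;60 176 50 -450 0 35.2 0;60 176 50 -459 0 35.2 0;60 176 50 -459 0 35.2 0;60 176 50 -459 0 35.2 0"

```text
time: 9.07
tool_pos: [0.5131, -0.218, 0.0767]
eef_rot: [-0.675, 0.211, -0.21, 0.675]
ft_force: [0.2, 0.7, -0.4]
gripper_width: 0.0522
```

```bash
python3 -c "
from g import *
st(); go([508.5,-220.3,23],-34.8)
from h import *
im=viewer.read_camera('side')[:,:,::-1]
print(proj('side',r.sense()['tool_pos']))
cv2.imwrite('pics/s5.png',cv2.resize(im[110:230,260:420],None,fx=5,fy=5))"
```

```text
t 9.07 tcp [ 513.1 -218.    76.7] yaw -34.66 down [-0.     0.001 -1.   ] F [ 0.2  0.7 -0.4] w 52.2 q [-0.6   0.65  1.72  0.    0.77  0.  ]
shift [-2.5 53.7 -4.5] rotvec [-0.01  0.14 -0.04]
[330.15646021 177.38946923]
```

View pics/s5.png

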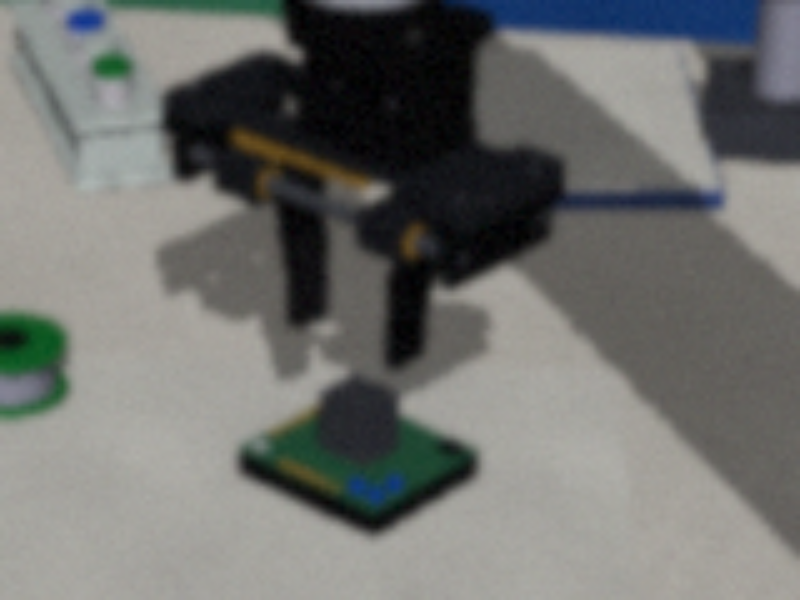

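Gripper straddles the sink, tips near (305,320) and (402,360) in the crop, sink at (358,415). Descending.

Call:
carry_out:
  plan: "60 -2.5 0 -4.5 0 0 0;60 -2.5 20 -4.5 0 0 0;60 -2.5 35 -4.5 0 0 0;60 -2.5 47 -4.5 0 0 0;60 -2.5 51 -4.5 0 0 0;60 -2.5 51 -4.5 0 0 0"

```text
time: 9.88
tool_pos: [0.5085, -0.2215, 0.0253]
eef_rot: [-0.675, 0.211, -0.211, 0.675]
ft_force: [0.2, -0.3, -0.4]
gripper_width: 0.0519
```

```bash
python3 -c "
from g import *
st(); go([508.5,-220.3,23],-34.8)"
```

```text
t 9.88 tcp [ 508.5 -221.5   25.3] yaw -34.72 down [-0.  0. -1.] F [ 0.2 -0.3 -0.4] w 51.9 q [-0.61  0.73  1.75 -0.    0.66 -0.01]
shift [-0.7  2.3  1. ] rotvec [ 0.    0.08 -0.03]
```

Call:
carry_out:
  plan: "60 -0.5 2 1 0 0 0;0 -0.5 2 1 0 0 0;0 -0.5 2 1 0 0 0;0 -0.5 2 1 0 0 0;0 -0.5 2 1 0 0 0;0 -0.5 2 1 0 0 0"
  newtons: 45

```text
time: 10.62
tool_pos: [0.5089, -0.2205, 0.0237]
eef_rot: [0.675, -0.211, 0.211, -0.675]
ft_force: [0.5, 0.1, 1.9]
gripper_width: 0.0298
```

Call:
carry_out:
  plan: "0 0 -15 0 0 0 0;0 0 -50 0 0 0 0;0 0 -80 0 0 0 0;0 0 -80 0 0 0 0"

```text
time: 11.12
tool_pos: [0.5103, -0.2214, 0.1061]
eef_rot: [0.676, -0.209, 0.213, -0.674]
ft_force: [0.2, -0.5, -2.6]
gripper_width: 0.0299
```

```bash
python3 -c "
from g import *
st()
from h import *
im=viewer.read_camera('side')[:,:,::-1]
cv2.imwrite('pics/s6.png',cv2.resize(im[90:210,260:420],None,fx=5,fy=5))"
```

```text
t 11.12 tcp [ 510.3 -221.4  106.1] yaw -34.72 down [ 0.005 -0.003 -1.   ] F [ 0.2 -0.5 -2.6] w 29.9 q [-0.61  0.6   1.71 -0.    0.82 -0.  ]
```

View pics/s6.png

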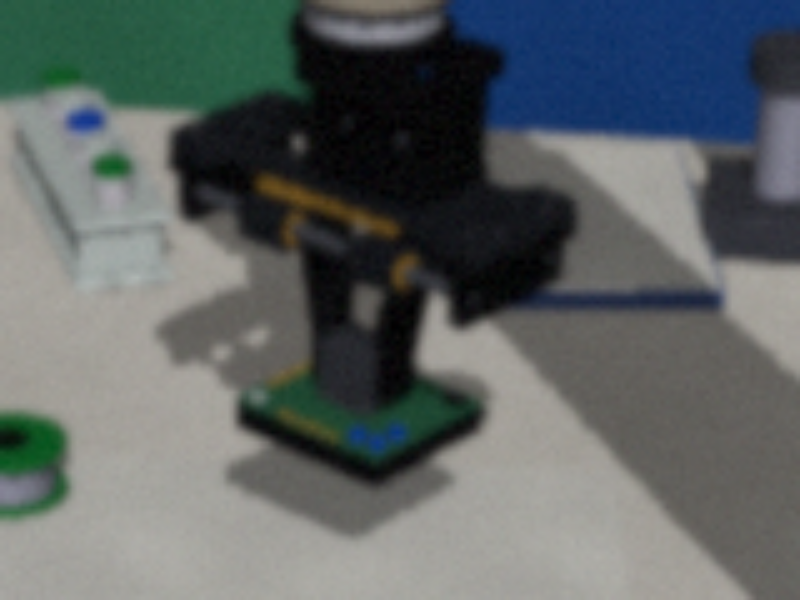

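```bash
python3 -c "
from g import *
go([469,95.6,90],.4)"
```

```text
shift [-213.2   14.1  237.1] rotvec [  0.04 -35.12   0.13]
```

Call:
carry_out:
  plan: "0 -20 0 25 0 0 0;0 -55 0 60 0 -5 0;0 -90 0 100 0 -11 0;0 -125 0 140 0 -17 0;0 -160 0 180 0 -23 0;0 -190 0 215 0 -29 0;0 -208 5 232 0 -35.1 0;0 -213 13 237 0 -35.1 0;0 -213 13 237 0 -35.1 0;0 -213 13 237 0 -35.1 0;0 -213 13 237 0 -35.1 0"

```text
time: 12.55
tool_pos: [0.4692, 0.0947, 0.0906]
eef_rot: [0.707, 0.002, -0.001, -0.707]
ft_force: [0.3, 0.1, -2.7]
gripper_width: 0.0297
```

```bash
python3 -c "
from g import *
st(); go([469,95.6,40],.4)
from h import *
im=viewer.read_camera('side')[:,:,::-1]
cv2.imwrite('pics/s7.png',cv2.resize(im[210:330,240:400],None,fx=5,fy=5))"
```

```text
t 12.55 tcp [469.2  94.7  90.6] yaw 0.25 down [ 0. -0. -1.] F [ 0.3  0.1 -2.7] w 29.7 q [-0.03  0.56  1.91 -0.    0.67 -0.04]
shift [-0.3 50.6  0.9] rotvec [ 0.01 -0.15  0.03]
```

View pics/s7.png

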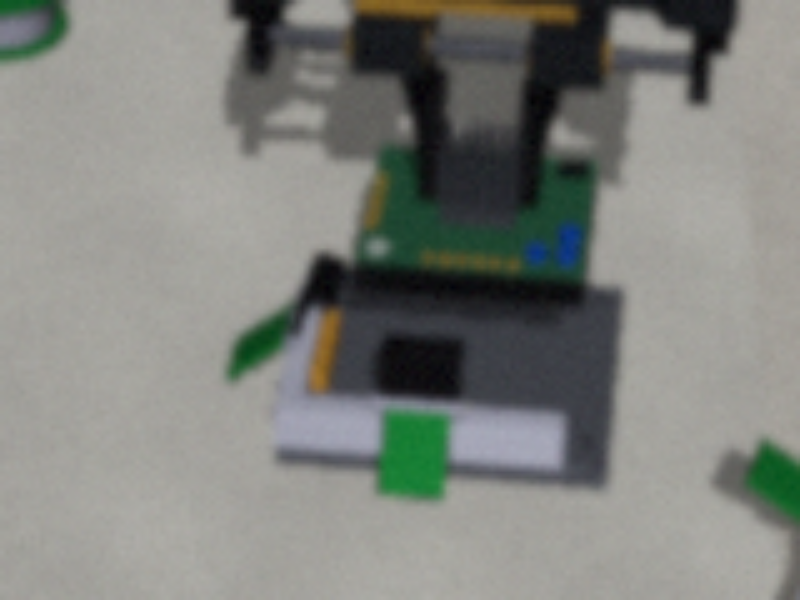

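The module is level above the bed, white dot at (378,247) facing the wall corner, both caps open. Lowering.

Call:
carry_out:
  plan: "0 0 20 1 0 -0.1 0;0 0 38 1 0 -0.1 0;0 0 48 1 0 -0.1 0;0 0 52 1 0 -0.1 0;0 0 54 1 0 -0.1 0;0 0 55 1 0 -0.1 0;0 0 56 1 0 -0.1 0"

```text
time: 13.48
tool_pos: [0.469, 0.0967, 0.0349]
eef_rot: [0.707, 0.003, -0.003, -0.707]
ft_force: [-0.2, -0.2, -2.6]
gripper_width: 0.0299
```

```bash
python3 -c "
from g import *
st()"
```

```text
t 13.47 tcp [469.   96.7  34.9] yaw 0.48 down [ 0.001 -0.    -1.   ] F [-0.2 -0.2 -2.6] w 29.9 q [-0.03  0.67  1.94  0.    0.53 -0.04]
```

Call:
carry_out:
  plan: "0 0 1 0 0 0 0;0 0 1.5 0 0 0 0;0 0 2 0 0 0 0;0 0 2.5 0 0 0 0;0 0 2.5 0 0 0 0"

```text
time: 14.1
tool_pos: [0.4689, 0.0967, 0.0337]
eef_rot: [0.707, 0.003, -0.003, -0.707]
ft_force: [-2.1, -0.4, 13.5]
gripper_width: 0.0296
```

Call:
carry_out:
  plan: "0 0 -1.2 0 0 0 0;0 3 -1.2 3 0 0 0;0 6 -1.2 6 0 0 0;0 8 -1.2 8 0 0 0;0 9 -1.2 9 0 0 0;0 9 -1.2 9 0 0 0"

```text
time: 14.85
tool_pos: [0.4765, 0.1056, 0.0337]
eef_rot: [0.707, 0.002, -0.004, -0.707]
ft_force: [-3.6, -2.5, 7.9]
gripper_width: 0.0298
```

```bash
python3 -c "
from g import *
st()
from h import *
im=viewer.read_camera('side')[:,:,::-1]
cv2.imwrite('pics/s8.png',cv2.resize(im[230:330,260:390],None,fx=6,fy=6))"
```

```text
t 14.85 tcp [476.5 105.6  33.7] yaw 0.49 down [-0.002 -0.    -1.   ] F [-3.6 -2.5  7.9] w 29.8 q [-0.01  0.68  1.91 -0.    0.55 -0.02]
```

View pics/s8.png

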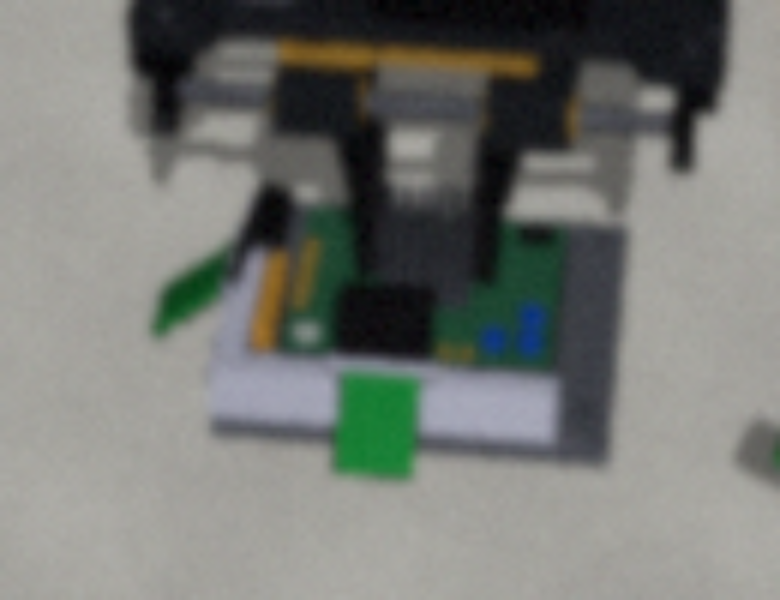

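Module is on the bed, dot at (305,333) close to the corner; the far bar is visible at (268,300). Pushing on in steps.

Call:
carry_out:
  plan: "0 1.5 -0.4 1 0 0 0;0 3 -0.4 2 0 0 0;0 4 -0.4 3 0 0 0;0 4 -0.4 3 0 0 0"

```text
time: 15.4
tool_pos: [0.4802, 0.1082, 0.0338]
eef_rot: [0.707, 0.002, -0.004, -0.707]
ft_force: [-4.8, -3.9, 6.8]
gripper_width: 0.0298
```

Call:
carry_out:
  plan: "0 1 0 1 0 0 0;0 2 0 1.5 0 0 0;0 2 0 1.5 0 0 0;0 2 0 1.5 0 0 0"

```text
time: 15.9
tool_pos: [0.4808, 0.109, 0.0339]
eef_rot: [0.708, 0.001, -0.006, -0.706]
ft_force: [-6.3, -8.0, 9.8]
gripper_width: 0.0296
```

```bash
python3 -c "
from g import *
st()
from h import *
im=viewer.read_camera('side')[:,:,::-1]
cv2.imwrite('pics/s9.png',cv2.resize(im[230:330,260:390],None,fx=6,fy=6))"
```

```text
t 15.9 tcp [480.8 109.   33.9] yaw 0.57 down [-0.006 -0.002 -1.   ] F [-6.3 -8.   9.8] w 29.6 q [-0.    0.68  1.9  -0.    0.57 -0.01]
```

View pics/s9.png

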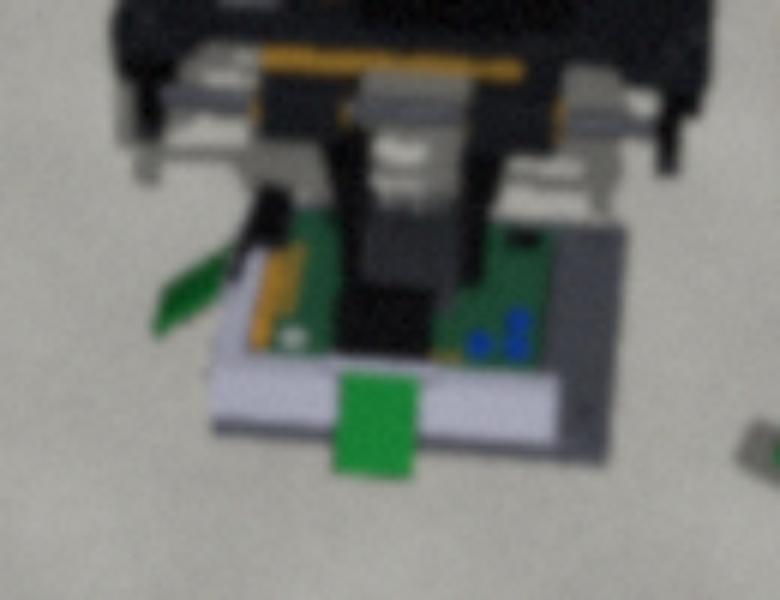

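Call:
carry_out:
  plan: "0 1.5 -0.3 0.5 0 0 0;0 3 -0.3 1 0 0 0;0 4 -0.3 1.5 0 0 0;0 4 -0.3 1.5 0 0 0;0 4 -0.3 1.5 0 0 0"

```text
time: 16.58
tool_pos: [0.482, 0.1103, 0.0341]
eef_rot: [0.708, -0.0, -0.008, -0.706]
ft_force: [-10.8, -10.3, 13.4]
gripper_width: 0.0297
```

```bash
python3 -c "
from g import *
st()
from h import *
im=viewer.read_camera('side')[:,:,::-1]
t=viewer.read_camera('top')[:,:,::-1]
cv2.imwrite('pics/t10.png',t);cv2.imwrite('pics/sd10.png',im)
cv2.imwrite('pics/s10.png',cv2.resize(im[230:330,260:390],None,fx=6,fy=6))"
```

```text
t 16.57 tcp [482.  110.3  34.1] yaw 0.61 down [-0.012 -0.003 -1.   ] F [-10.8 -10.3  13.4] w 29.7 q [ 0.    0.68  1.89 -0.    0.58 -0.01]
```

View pics/s10.png

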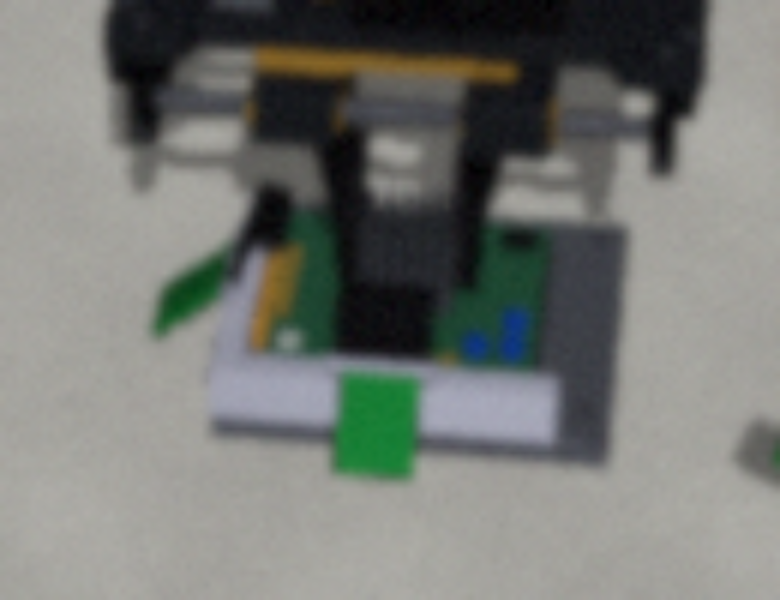

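View pics/t10.png

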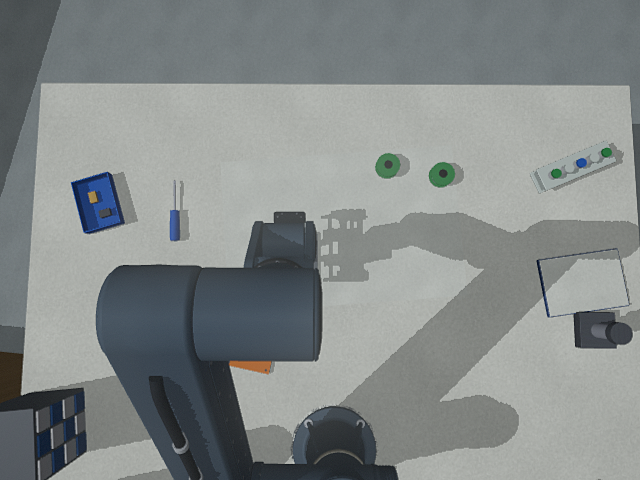

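The tool has tilted about 0.7° under load, so the module's far edge digs in. I'll turn it back level while pushing a bit more in x.

Call:
carry_out:
  plan: "0 0 -0.3 0 0 0 -0.5;0 1 -0.5 0.2 0 0 -0.9;0 2 -0.5 0.3 0 0.1 -0.9;0 2 -0.5 0.3 0 0.1 -0.9"

```text
time: 17.18
tool_pos: [0.4829, 0.1109, 0.0337]
eef_rot: [0.708, 0.004, -0.003, -0.706]
ft_force: [-8.8, -8.6, 7.9]
gripper_width: 0.0295
```

```bash
python3 -c "
from g import *
st()"
```

```text
t 17.18 tcp [482.9 110.9  33.7] yaw 0.53 down [ 0.001 -0.002 -1.   ] F [-8.8 -8.6  7.9] w 29.5 q [ 0.    0.68  1.9  -0.    0.56 -0.  ]
```

Call:
carry_out:
  plan: "0 0.7 -0.4 0 0 0 -0.1;0 1.5 -0.7 0.2 0 0 -0.3;0 1.8 -0.7 0.2 0 0 -0.3;0 1.8 -0.7 0.2 0 0 -0.3;0 1.8 -0.7 0.2 0 0 -0.3"

```text
time: 17.8
tool_pos: [0.4839, 0.1112, 0.0338]
eef_rot: [0.708, 0.005, -0.002, -0.706]
ft_force: [-9.7, -7.2, 4.1]
gripper_width: 0.0296
```

```bash
python3 -c "
from g import *
st()
from h import *
im=viewer.read_camera('side')[:,:,::-1]
cv2.imwrite('pics/sd11.png',im)
cv2.imwrite('pics/s11.png',cv2.resize(im[255:315,285:365],None,fx=10,fy=10,interpolation=cv2.INTER_CUBIC))
K=cv2.inRange(im[275:300,295:320],(150,150,150),(255,255,255))
g=im.astype(int).min(2)[282:292,302:316]; print(g)
O=np.array([484,110.7]);y=np.radians(.4)
def W(p): return np.array([O[0]+p[0]-p[1]*y,O[1]+p[0]*y+p[1],p[2]])/1e3
print('jig_corner',proj('side',W((45,40,26))),'dot centre if inset 7:',proj('side',W((38,33,26))), 'inner far wall top', proj('side',W((47,20,29))),proj('side',W((47,42,29))))
"
```

```text
t 17.8 tcp [483.9 111.2  33.8] yaw 0.53 down [ 0.004 -0.002 -1.   ] F [-9.7 -7.2  4.1] w 29.6 q [ 0.    0.68  1.9  -0.    0.56 -0.  ]
[[ 91  55  44  41  40  46  43  31  29  28  24  20  22  23]
 [ 88  50  48  51  50  50  41  33  30  29  34  33  24  21]
 [ 78  51  56  60  71  66  54  42  30  27  30  29  28  22]
 [ 74  55  63  87 107 106  91  62  39  31  29  31  22  21]
 [ 65  56  76 105 126 129 112  76  44  32  29  30  25  23]
 [ 73  66  82 104 122 129 109  77  44  28  33  31  31  22]
 [ 98  89  88  97 111 109 101  77  61  51  49  52  63  57]
 [125 123 121 122 120 115 105 103  96  91  89  92 102 105]
 [137 138 139 137 132 133 133 131 132 124 122 126 125 136]
 [151 151 148 144 145 145 147 142 146 145 144 140 137 136]]
jig_corner [301.90030992 287.6868382 ] dot centre if inset 7: [305.87304368 285.77033892] inner far wall top [302.28177436 280.23196154] [300.74383187 287.05215734]
```

View pics/s11.png

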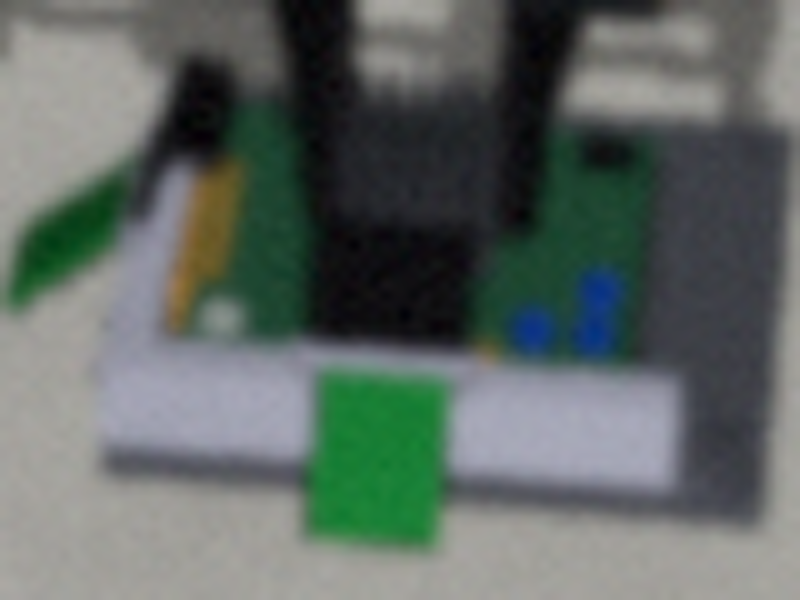

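Call:
carry_out:
  plan: "0 0.5 0 0.6 0 0 -0.1;0 1 -0.2 1.2 0 0 -0.2;0 1 -0.2 1.2 0 0 -0.2;0 1 -0.2 1.2 0 0 -0.2;0 1 -0.2 1.2 0 0 -0.2"

```text
time: 18.48
tool_pos: [0.4846, 0.1121, 0.034]
eef_rot: [0.708, 0.006, -0.001, -0.706]
ft_force: [-9.4, -9.4, 3.8]
gripper_width: 0.0298
```

```bash
python3 -c "
from g import *
st()
from h import *
im=viewer.read_camera('side')[:,:,::-1]
st()
cv2.imwrite('pics/s12.png',cv2.resize(im[255:315,285:365],None,fx=10,fy=10,interpolation=cv2.INTER_CUBIC))
"
```

```text
t 18.48 tcp [484.6 112.1  34. ] yaw 0.55 down [ 0.007 -0.002 -1.   ] F [-9.4 -9.4  3.8] w 29.8 q [ 0.    0.68  1.9  -0.    0.56 -0.  ]
t 18.52 tcp [484.5 112.1  33.9] yaw 0.55 down [ 0.007 -0.002 -1.   ] F [-8.3 -9.5  4. ] w 29.6 q [ 0.    0.68  1.9  -0.    0.56 -0.  ]
```

View pics/s12.png

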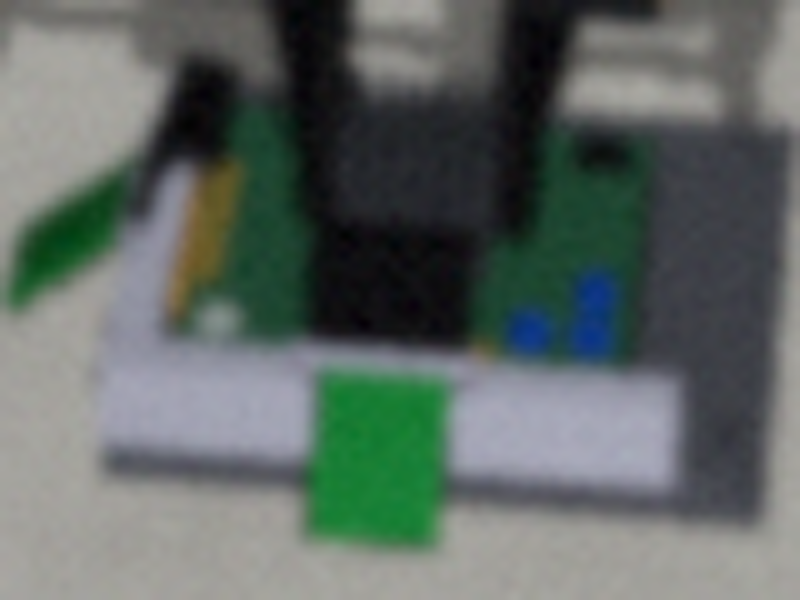

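Call:
carry_out:
  plan: "0 0 0.2 0 0 0 0.3;0 0 0.2 0 0 0 0.3;0 0 0.2 0 0 0 0.3;0 0 0.2 0 0 0 0.3;0 0 0.2 0 0 0 0.3"

```text
time: 19.15
tool_pos: [0.4849, 0.1123, 0.0338]
eef_rot: [0.708, 0.004, -0.002, -0.706]
ft_force: [-8.2, -9.4, 4.6]
gripper_width: 0.0301
```

```bash
python3 -c "
from g import *
st()"
```

```text
t 19.15 tcp [484.9 112.3  33.8] yaw 0.54 down [ 0.003 -0.002 -1.   ] F [-8.2 -9.4  4.6] w 30.1 q [ 0.    0.68  1.89 -0.    0.56 -0.  ]
```

```bash
python3 -c "
from cell import ticket
print(ticket.hand_in())"
```

```text
the job is handed in; nothing more can be done
None
```

I flipped up both guard caps, far then left. Then I gripped the module by its heat sink, set it flat on the grey jig's bed and pushed it into the corner with the white dot leading. I handed in at about 19 s, still holding it there.

**Bars:** by my position estimate the far bar is about 5.9 mm in and the left bar about 6.5 mm, of 7 mm. That estimate carries about 2 mm of camera error. The steady push was 8.2 N in x and 9.4 N in y, which includes some bed friction. The last push still moved the module 0.7–0.9 mm in each direction with little or no rise in force, apart from about 2 N in y. The tool was within about 0.2° of upright.

**What disagreed or went wrong:**
- **Jig position:** my first measurement was about 7 mm off in y because an edge locked onto a shadow. I remeasured it before picking up the module.
- **Left cap:** because of that error I pressed its tail nearer the hinge than intended. The wrist force reached 58 N against the stop, under the 120 N wrist limit. I took that as finger contact only, but I did not check it against the 40 N body limit.
- **Seating:** the module tilted by about 0.7° part-way through the push, and I levelled it again.

**Other objects:** in the last top view the spools and screwdriver were where they started. The jar was hidden behind the arm there, and I did not check it separately; the arm never went low near it.

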